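# Thread the guide rod into the index bracket

### The job

The guide rod has to go back into the index bracket: first press the red release lever down until its detent snaps in and it stays down by itself, which draws the plunger out of the bore. Then take the grooved bright-steel guide rod out of the wooden block, lower it through the upper and on through the lower bushing, and finish while still holding it in the gripper, its lower end about midway between the lower bushing and the bench top, so that I can slip the stop collar on from below. Leave the other two rods in the block and the other tools where they are.

Things in the scene. Friction and masses are not known exactly. Their poses are not given: they have to be found in the camera images.
- index_bracket: Grey cast bracket bolted to the bench, 143 mm high. Origin at bench level on the common vertical axis of its two brass bushings (18.5 mm bore); z up. The column stands behind the bushings (+x), the release lever points to -x. Its foot is open under the bore: bare bench below. Upper bushing 104 to 143 mm, lower 59 to 85 mm above the bench, open air between.
- upper_bushing (a point): Centre of the upper bushing's mouth, on the bore axis, 143 mm above the bench; axes as the bracket's. Each bushing's mouth is a flared brass lip, 27 mm wide, narrowing to the 18.5 mm bore over 5 mm. A sprung 10 mm plunger, 119 mm above the bench, blocks this bore from the -x side until the lever is latched down.
- lower_bushing (a point): Centre of the lower bushing's underside, where the bore ends, on the bore axis 59 mm above the bench; axes as the bracket's.
- release_lever (a joint): Angle of the release lever (rad): 0 = up at rest (plunger in the bore), grows as it is pressed down, hard stop at 0.58. Pressing takes 1 to 2 N at the red pad, with a hump of about 7 N near 0.3; a spring lifts it again if let go before about 0.45; past that its heel snaps behind a detent ball and it stays down at about 0.55.
- lever_pad (a point): Centre of the top of the red thumb pad (32 x 28 x 9 mm) at the end of the release lever, 75 mm from its pivot; moves with it. At rest about 142 mm above the bench and 130 mm in front (-x) of the bore axis, sloping 0.25 rad up outwards; at the hard stop 99 mm above the bench, 131 mm in front. Push straight down with shut fingers.
- rod_block: Wooden block 64 x 184 x 50 mm, heavy; origin under its centre, z up. Three holes 40 mm deep in a row along its y axis, at y = -60, 0 and +60 mm; each holds an upright rod.
- guide_rod: Guide rod: bright steel, 16 mm diameter, 170 mm long, 0.2 to 0.34 kg, two turned grooves at mid-length, ribbed dark grip from 8 to 42 mm below its top (hold it there, so the fingers stay above the bracket). Origin at the centre of its lower end, z up; the last 6 mm taper to 9 mm. Stands in one of the block's holes, lower end 10 mm, top 180 mm above the bench.
- brass_drift: Plain brass drift in the same block, 16 mm diameter, 150 mm long; origin at the centre of its lower end. Stays in the block.
- black_punch: Black punch in the same block, 16 mm diameter, 140 mm long; origin at the centre of its lower end. Stays in the block.
- stop_collar: Dark steel stop collar lying flat, 33 mm across, 12 mm high; origin at the centre of its underside. Not used here; leave it.
- wrench: Combination wrench lying flat, 170 x 31 x 6 mm, along its x; origin under its centre. Leave it.
- pliers: Red-handled pliers lying flat, 170 x 62 x 13 mm, along its x; origin under its centre. Leave them.
- paint_brush: Paint brush with wooden handle lying flat, 210 x 46 x 22 mm, along its x; origin under its centre. Leave it.
- black_tape: Roll of black tape lying flat, 62 mm across, 19 mm high; origin under its centre. Leave it.
- tape_measure: Yellow tape measure, 36 x 76 x 58 mm, standing; origin under its centre. Leave it.

How it is judged:
By the outcome, as a careful person would: the job done as asked, in the order asked, and still so for the second after the job is handed in, while the arm keeps its last pose, push and grip.
It also fails if it takes over 64 s, if anything falls off the work surface, if the arm or the gripper's body presses on something with over 40 N, if the wrist force passes 120 N, or if a joint passes its speed limit or range.

### The arm

A 6-joint arm with a two-finger parallel gripper is mounted at the origin on a cart in front of the work surface, level with it; the furniture and walls round the work are solid. World frame = base frame: x ahead of the robot, y to its left, z up, the work surface at z = 0. Lengths are in m, angles in rad, forces in N, time in s.
With the tool pointing down it reaches from about 0.325 to 0.875 m from the base axis. Payload 4.4 kg.
Tool frame: the origin (TCP) lies at the very end of the fingers, on their centre line; the grasp point (between the pads) lies manip.grip_point_offset behind it (manip.grip_point_offset is the distance from the TCP to the grasp point, in m); y points along the fingers, x is the direction in which the jaws open and shut, and the axes are right-handed (so a half turn about y gives the same grasp; the last joint's range is limited). The gripper opens to 85 mm and grips with 20 to 120 N. Pads are 22 mm wide; open, the fingers measure 114 mm over their backs; the gripper's body (76 mm by 85 mm) begins 54 mm behind the grasp point. The pads swing forward as they close: fully open they stand 13 mm farther back than shut.
Start: joints at [1.056, 0.207, 1.542, -0, 1.393, -0.15], TCP at [0.205, 0.537, 0.231] pointing down, gripper open.
Joint ranges: [-2.73, 2.73], [-0.86, 2.22], [0.23, 2.46], [-1.11, 4.25], [0.08, 2.63], [-2.82, 2.82]. Speed limits (rad/s): [2.79, 2.79, 3.14, 3.14, 3.14, 3.14].

### API

Orientations are given as a unit quaternion [w, x, y, z].
In Python, from station import get_state, cams, manip gives the robot as it stands.
- The arm moves only by the tool servo_tool, never from a script. Its argument "series" is a list of rows, each an object of numbers: "tx", "ty", "tz": the shift along the tool's x, y, z in cm; "wx", "wy", "wz": the turn, a rotation vector about the tool's x, y, z in degrees; "grip": the gripper's target within -1 to 1 (fully open at 1, half-way at 0, shut at -1). In form: [{"tx": .., "ty": .., "tz": .., "wx": .., "wy": .., "wz": .., "grip": ..}, ...]. A call has 1 to 10 rows; each row is the pose to reach, as a shift and turn from the pose commanded when the call began, along the tool's axes at that moment; what a row does not reach only later rows make up. A row lasts 1/8 s, in which the tool goes at most 62.5 mm and 10.7 degrees, less where a joint would pass 70% of its speed; a pose out of reach is approached as far as the arm can. A call with a gripper value outside its range is refused whole. The fingers move at their own pace and stop on an object; "newtons" is the grip in N (left out, the last holds). Time passes only in rows, so rows that repeat a pose let the fingers close. It gives the time, the measured TCP pose, the force and the opening at its end, in the units of the state.
- get_state(): the state, without advancing time (a new reading comes with each control period).
- cams.get_image(name): name is "side" or "top" or "wrist"; returns a dict with "color" (420x560x3 uint8, blue, green, red), "mtx" (3x3 intrinsics, pixels), "k1" (the pictures are not rectified: a ray, as slopes to the right and down, at radius r is drawn at 1 + k1 r^2 times it, then the intrinsics apply), "world_to_cam" (4x4, takes a point from world to camera coordinates). Camera axes: x right, y down, z forward; pixel columns grow to the right and rows downward; lengths in m; the calibration is good to about 2 mm. A picture is of the moment at which its call begins. There is no depth.
- manip.job_done(): hands the job in, once; it reports no verdict.
The state is a dict: "time": time; "joint_pos": joint angles; "dq": joint speeds; "joint_torque": joint torques, N m; "tool_pos": TCP position; "ee_rot": TCP orientation; "wrist_force": force on the tool from outside, world axes, zero at the start; "ft_torque": the same for the moment, N m; "gripper_width": opening from 0.0 (shut) to 1.0 (fully open).
Only numpy, scipy, OpenCV 4.12 (cv2) and the standard library are available. Lean on these libraries where they do the work, as an engineer would, in place of code of your own. Each camera call takes 0.05 s, during which the arm holds its last target. There are 200 camera calls.

## Working session

There is one attempt and no reset: what is moved stays moved. The work goes in short steps, Python scripts to look and compute and a tool call to move; the robot and the scene stay as the last step left them, time stands still between calls to the robot, and variables do not carry over. Pictures are saved under pics/ and viewed, about 8 in all and at most 12, crops included, and the job is handed in when it is done.

Besides the shell and the picture viewer there is one more tool, called in YAML: its name, and indented under it one key for each argument. servo_tool: Moves the arm, as the interface text tells. Its arguments: {"type":"object","properties":{"series":{"type":"array","items":{"type":"object","properties":{"tx":{"type":"number"},"ty":{"type":"number"},"tz":{"type":"number"},"wx":{"type":"number"},"wy":{"type":"number"},"wz":{"type":"number"},"grip":{"type":"number"}}}},"newtons":{"type":"number"}},"required":["series"]}

```bash
ls; mkdir -p pics
python3 - <<'E'
from station import get_state,cams,manip
import cv2
s=get_state();print(s); print(manip.grip_point_offset)
for n in("side","top"):
    im=cams.get_image(n);cv2.imwrite(f"pics/{n}0.png",im["color"]);print(n,im["mtx"],im["k1"],im["world_to_cam"])
E
```

```text
pics
{'time': 0.0, 'joint_pos': array([ 1.05645378e+00,  2.07423658e-01,  1.54301058e+00, -2.81418783e-05,
        1.39348166e+00, -1.50508196e-01]), 'dq': array([-0.00037427, -0.0004612 , -0.00168774, -0.00034963, -0.00108856,
       -0.00102795]), 'joint_torque': array([-1.71367388e-03, -3.83042872e+01, -2.91587949e+01, -2.99868998e-04,
        1.06381177e-02, -9.18308672e-06]), 'tool_pos': array([0.20425542, 0.53666554, 0.23009683]), 'ee_rot': array([-0.58183737,  0.58257393,  0.40055852, -0.40202706]), 'wrist_force': array([-0.21930208,  0.25870098, -0.52627527]), 'ft_torque': array([-0.01325468,  0.04328735, -0.06177217]), 'gripper_width': 0.9982522611101223}
0.0187
side [[402.61459589   0.         275.99080867]
 [  0.         402.61459589 211.4163729 ]
 [  0.           0.           1.        ]] 0.03699252631551317 [[ 0.86833069 -0.49592408 -0.00781805 -0.49268301]
 [-0.25046949 -0.42484164 -0.86992794  0.18355503]
 [ 0.42809678  0.75734331 -0.49311689  0.83147883]
 [ 0.          0.          0.          1.        ]]
top [[535.90303283   0.         294.78320528]
 [  0.         535.90303283 205.83812146]
 [  0.           0.           1.        ]] -0.1269608047287132 [[ 0.0121032  -0.99990569  0.00649089 -0.10458716]
 [-0.99593525 -0.01263406 -0.08918165  0.51591004]
 [ 0.08925525 -0.00538512 -0.99599423  1.30209084]
 [ 0.          0.          0.          1.        ]]
```

View pics/side0.png

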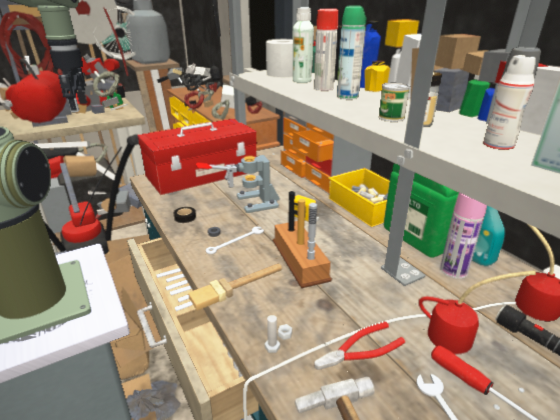

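View pics/top0.png

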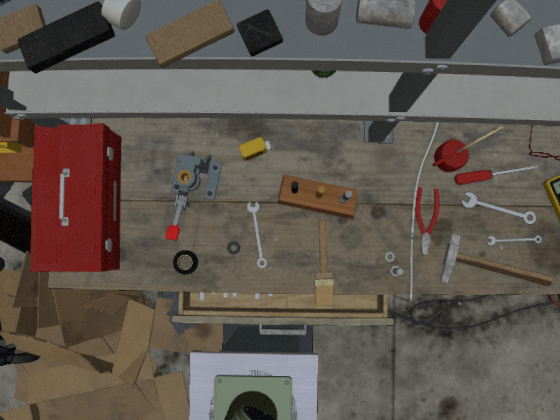

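```bash
cat > h.py <<'E'
import numpy as np,cv2
from station import get_state,cams,manip
def ray(im,u,v):
    K=im["mtx"];k=im["k1"]
    d=cv2.undistortPoints(np.array([[[u,v]]],float),K,np.array([k,0,0,0.]))[0,0]
    T=im["world_to_cam"];R=T[:3,:3]
    return -R.T@T[:3,3], R.T@np.array([d[0],d[1],1])
def plane(im,u,v,z):
    o,d=ray(im,u,v);return o+d*(z-o[2])/d[2]
def proj(im,p):
    T=im["world_to_cam"];K=im["mtx"]
    return cv2.projectPoints(np.array([p],float),cv2.Rodrigues(T[:3,:3])[0],T[:3,3],K,np.array([im["k1"],0,0,0.]))[0][0,0]
def tri(a,pa,b,pb):
    o,d=ray(a,*pa);q,e=ray(b,*pb)
    t=np.linalg.lstsq(np.stack([d,-e],1),q-o,rcond=None)[0]
    x,y=o+t[0]*d,q+t[1]*e
    return (x+y)/2,np.linalg.norm(x-y)
E
python3 - <<'E'
from h import *
t=cams.get_image("top");s=cams.get_image("side")
a=cv2.resize(t["color"][140:250,150:370],None,fx=3.6,fy=3.6,interpolation=cv2.INTER_CUBIC)
b=cv2.resize(s["color"][140:290,190:340],None,fx=4,fy=4,interpolation=cv2.INTER_CUBIC)
cv2.imwrite("pics/tc.png",a);cv2.imwrite("pics/sc.png",b)
for n,im,(x0,y0,x1,y1) in(("top",t,(150,215,200,250)),("side",s,(190,150,245,180))):
    c=im["color"][y0:y1,x0:x1].astype(int);m=(c[...,2]>150)&(c[...,1]<70)&(c[...,0]<70)
    ys,xs=np.nonzero(m);print(n,"pad px",xs.mean()+x0,ys.mean()+y0,len(xs),xs.min()+x0,xs.max()+x0,ys.min()+y0,ys.max()+y0)
print("cams",[-(i["world_to_cam"][:3,:3].T@i["world_to_cam"][:3,3]) for i in(t,s)])
E
```

```text
top pad px 172.10714285714286 232.3 140 166 178 225 239
side pad px 210.4810996563574 160.6540664375716 873 190 244 150 179
cams [array([ 0.39886039, -0.09104734,  1.34356354]), array([ 0.1178333 , -0.79606647,  0.56584408])]
```

View pics/tc.png

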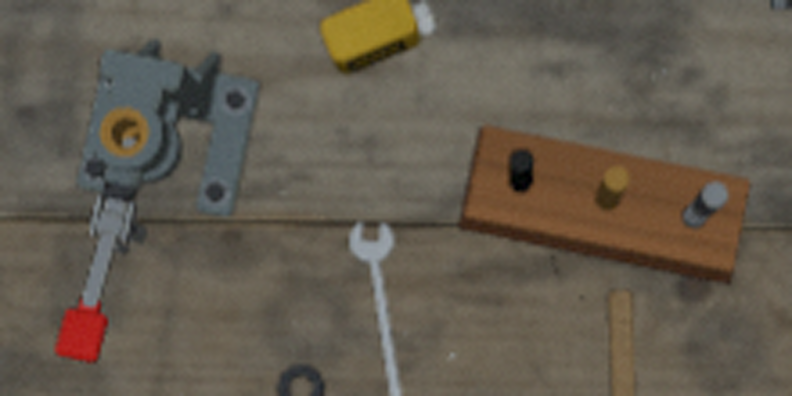

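View pics/sc.png

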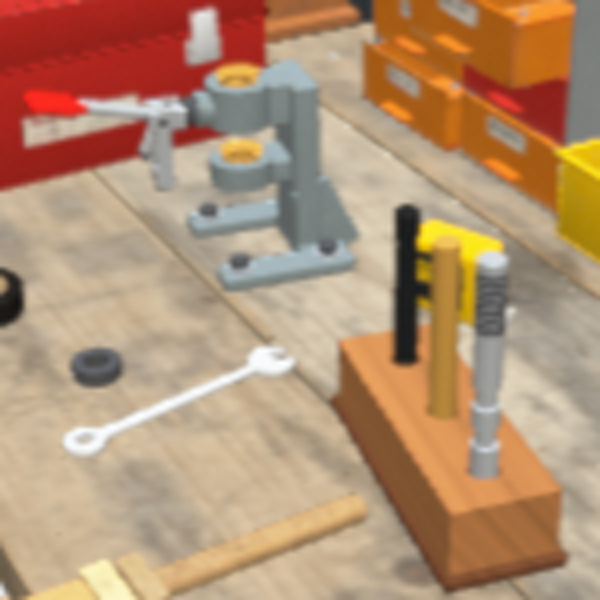

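Run:
```python
from h import *
t=cams.get_image("top");s=cams.get_image("side")
f=lambda u,v,k,x,y:((u+.5)/k-.5+x,(v+.5)/k-.5+y)
T=lambda u,v:f(u,v,3.6,150,140)
S=lambda u,v:f(u,v,4,190,140)
np.set_printoptions(precision=4,suppress=True)
def ring(im,box):
    x0,y0,x1,y1=box;c=cv2.cvtColor(im["color"][y0:y1,x0:x1],cv2.COLOR_BGR2HSV)
    m=((c[...,0]>10)&(c[...,0]<28)&(c[...,1]>120)&(c[...,2]>60)).astype(np.uint8)
    cs=cv2.findContours(m,cv2.RETR_EXTERNAL,cv2.CHAIN_APPROX_NONE)[0];c=max(cs,key=cv2.contourArea)
    x,y,w,h=cv2.boundingRect(c);print("ring",x+x0,y+y0,w,h)
    return x+x0+(w-1)/2,y+y0+(h-1)/2
bt=ring(t,(176,166,196,188));bs=ring(s,(240,152,260,166))
P={"bush":(bt,bs,.143),"pad":((172.1,232.3),S(52,102),.142),"steel":(T(714,190),S(492,261),.18),"brass":(T(616,176),S(446,243),.16),"black":(T(521,157),S(406,211),.15)}
for n,(a,b,z) in P.items():
    print(n,a,b,plane(t,*a,z),plane(s,*b,z),*tri(t,a,s,b))
print("steel hole",plane(t,*T(691,219),.05),plane(s,*S(483,476),.05))
print("brass hole",plane(s,*S(442,411),.05),"black hole",plane(s,*S(404,360),.05))
for z,pts in((.05,[(484,127),(749,180),(733,270),(461,222)]),): print([plane(t,*T(*p),z)[:2] for p in pts])
# shelf front edge
for v in (60,115): print("shelf",v,[plane(t,280,v,z)[:2] for z in(.3,.45,.6)])
```

```text
ring 178 170 13 13
ring 244 156 11 6
bush (184.0, 176.0) (249.0, 158.5) [0.5713 0.1548 0.143 ] [0.568  0.1498 0.143 ] [0.5713 0.1556 0.1404] 0.0008853785998568623
pad (172.1, 232.3) (202.625, 165.125) [0.4432 0.1782 0.142 ] [0.4411 0.1735 0.142 ] [0.4431 0.1788 0.1396] 0.0003359542832222651
steel (347.97222222222223, 192.41666666666666) (312.625, 204.875) [ 0.5341 -0.2134  0.18  ] [ 0.529  -0.2176  0.18  ] [ 0.5335 -0.2132  0.1768] 0.002242045559787117
brass (320.75, 188.52777777777777) (301.125, 200.375) [ 0.5443 -0.1548  0.16  ] [ 0.5404 -0.1584  0.16  ] [ 0.544  -0.1545  0.1574] 0.0015629974631502183
black (294.3611111111111, 183.25) (291.125, 192.375) [ 0.5567 -0.0959  0.15  ] [ 0.5523 -0.0984  0.15  ] [ 0.5558 -0.0953  0.1479] 0.0026567206617031333
steel hole [ 0.5293 -0.2116  0.05  ] [ 0.5273 -0.22    0.05  ]
brass hole [ 0.542  -0.1564  0.05  ] black hole [ 0.5519 -0.0988  0.05  ]
[array([ 0.5901, -0.0711]), array([ 0.5564, -0.2508]), array([ 0.4952, -0.2401]), array([ 0.5253, -0.0565])]
shelf 60 [array([ 0.7883, -0.0632]), array([ 0.7323, -0.0672]), array([ 0.6763, -0.0712])]
shelf 115 [array([ 0.6737, -0.065 ]), array([ 0.6342, -0.0688]), array([ 0.5947, -0.0725])]
```

```bash
cat >> h.py <<'E'
from scipy.spatial.transform import Rotation as Ro
def R_of(q): return Ro.from_quat([q[1],q[2],q[3],q[0]])
def goal(yaw_deg):
    c,s=np.cos(np.radians(yaw_deg)),np.sin(np.radians(yaw_deg))
    x=np.array([c,s,0]);y=np.array([0,0,-1.]);return Ro.from_matrix(np.stack([x,y,np.cross(x,y)],1))
def delta(p,yaw=None):
    "shift in cm and turn in deg, tool axes, from the measured pose to p (and yaw of tool x)"
    s=get_state();R=R_of(s["ee_rot"]);d=R.inv().apply(np.array(p)-s["tool_pos"])*100
    w=None if yaw is None else (R.inv()*goal(yaw)).as_rotvec(degrees=True)
    return d.round(2),None if w is None else w.round(2)
E
python3 - <<'E'
from h import *
np.set_printoptions(precision=3,suppress=True)
t=cams.get_image("top");s=cams.get_image("side")
print(R_of(get_state()["ee_rot"]).as_matrix())
for z in(.25,.3,.35,.4,.45,.5,.6):
    print(z,[(proj(s,plane(t,u,v,z)).round(),plane(t,u,v,z)[0].round(3)) for u,v in((60,119),(280,116),(430,110))])
for p in((120,270),(33,270),(35,133),(120,125)):
    print(p,[(plane(t,*p,z)[:2],proj(s,plane(t,*p,z)).round()) for z in(.1,.15,.2)])
print(delta((.443,.178,.3),-10.5),delta((.443,.178,.3),169.5))
E
```

```text
[[ 0.356 -0.    -0.935]
 [ 0.935 -0.     0.356]
 [-0.    -1.     0.   ]]
0.25 [(array([242.,  95.]), np.float64(0.677)), (array([332., 136.]), np.float64(0.685)), (array([447., 184.]), np.float64(0.704))]
0.3 [(array([241.,  81.]), np.float64(0.664)), (array([329., 116.]), np.float64(0.672)), (array([441., 157.]), np.float64(0.69))]
0.35 [(array([240.,  65.]), np.float64(0.651)), (array([326.,  94.]), np.float64(0.659)), (array([435., 128.]), np.float64(0.676))]
0.4 [(array([238.,  48.]), np.float64(0.639)), (array([322.,  71.]), np.float64(0.646)), (array([428.,  97.]), np.float64(0.662))]
0.45 [(array([236.,  30.]), np.float64(0.626)), (array([319.,  46.]), np.float64(0.632)), (array([421.,  64.]), np.float64(0.648))]
0.5 [(array([234.,  10.]), np.float64(0.613)), (array([315.,  19.]), np.float64(0.619)), (array([414.,  29.]), np.float64(0.634))]
0.6 [(array([230., -36.]), np.float64(0.588)), (array([306., -42.]), np.float64(0.593)), (array([398., -50.]), np.float64(0.606))]
(120, 270) [(array([0.355, 0.309]), array([159., 169.])), (array([0.356, 0.293]), array([158., 154.])), (array([0.358, 0.277]), array([158., 138.]))]
(33, 270) [(array([0.349, 0.523]), array([139., 146.])), (array([0.351, 0.498]), array([139., 134.])), (array([0.353, 0.474]), array([138., 120.]))]
(35, 133) [(array([0.68 , 0.537]), array([230., 129.])), (array([0.669, 0.512]), array([229., 118.])), (array([0.658, 0.487]), array([228., 106.]))]
(120, 125) [(array([0.7  , 0.324]), array([262., 146.])), (array([0.687, 0.307]), array([261., 133.])), (array([0.675, 0.29 ]), array([259., 120.]))]
(array([-25.1 ,  -6.88, -35.07]), array([ 0.01, 79.66, -0.02])) (array([-25.1 ,  -6.88, -35.07]), array([  -0.02, -100.34,   -0.01]))
```

servo_tool:
  series:
    - {"ty":-5,"grip":-1}
    - {"tx":-2,"ty":-6.9,"tz":-3,"wy":10,"grip":-1}
    - {"tx":-5.5,"ty":-6.9,"tz":-7.5,"wy":20,"grip":-1}
    - {"tx":-9,"ty":-6.9,"tz":-12,"wy":30,"grip":-1}
    - {"tx":-12.5,"ty":-6.9,"tz":-17,"wy":40,"grip":-1}
    - {"tx":-16,"ty":-6.9,"tz":-22,"wy":50,"grip":-1}
    - {"tx":-19,"ty":-6.9,"tz":-27,"wy":60,"grip":-1}
    - {"tx":-22,"ty":-6.9,"tz":-31,"wy":70,"grip":-1}
    - {"tx":-25.1,"ty":-6.9,"tz":-35.1,"wy":79.7,"grip":-1}
    - {"tx":-25.1,"ty":-6.9,"tz":-35.1,"wy":79.7,"grip":-1}

```text
invalid input
```

Run:
```python
from h import *
s=get_state();print(s["time"],s["tool_pos"],s["joint_pos"],s["gripper_width"],s["wrist_force"])
print(delta((.444,.178,.15),-10.5))
w=cams.get_image("wrist");cv2.imwrite("pics/w1.png",w["color"])
for p in((.4432,.1782,.142),(.5713,.1548,.143),tuple(s["tool_pos"])):print(proj(w,p))
```

```text
0.4 [0.20454331 0.53728899 0.23110687] [ 1.05651290e+00  2.06733119e-01  1.54170865e+00  4.40832878e-05
  1.39346270e+00 -1.50523281e-01] 1.0004860245426277 [ 0.31433301 -0.20641198  0.0007877 ]
(array([-25.06,   8.12, -35.16]), array([ 1.000e-02,  7.966e+01, -2.000e-02]))
[ 44.23168304 523.25449172]
[ 89.63967211 592.69793595]
[282.04087196 263.83457348]
```

View pics/w1.png

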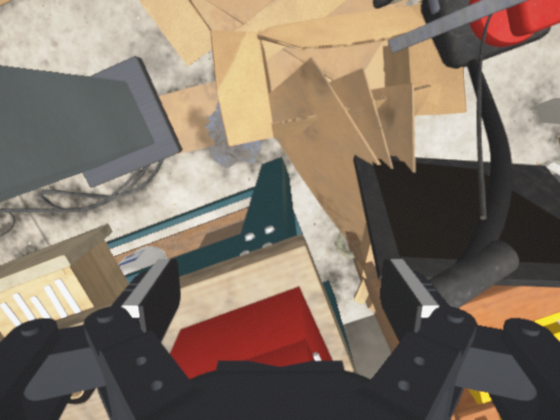

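The wrist picture shows the open gripper at the bottom of the frame and the red toolbox below it, with nothing between the fingers. The move was refused, so I will send all the keys.

servo_tool:
  newtons: 40
  series:
    - {"tx":0,"ty":-5,"tz":0,"wx":0,"wy":0,"wz":0,"grip":-1}
    - {"tx":-2,"ty":-6.9,"tz":-3,"wx":0,"wy":10,"wz":0,"grip":-1}
    - {"tx":-5.5,"ty":-6.9,"tz":-7.5,"wx":0,"wy":20,"wz":0,"grip":-1}
    - {"tx":-9,"ty":-6.9,"tz":-12,"wx":0,"wy":30,"wz":0,"grip":-1}
    - {"tx":-12.5,"ty":-6.9,"tz":-17,"wx":0,"wy":40,"wz":0,"grip":-1}
    - {"tx":-16,"ty":-6.9,"tz":-22,"wx":0,"wy":50,"wz":0,"grip":-1}
    - {"tx":-19,"ty":-6.9,"tz":-27,"wx":0,"wy":60,"wz":0,"grip":-1}
    - {"tx":-22,"ty":-6.9,"tz":-31,"wx":0,"wy":70,"wz":0,"grip":-1}
    - {"tx":-25.1,"ty":-6.9,"tz":-35.1,"wx":0,"wy":79.7,"wz":0,"grip":-1}
    - {"tx":-25.1,"ty":-6.9,"tz":-35.1,"wx":0,"wy":79.7,"wz":0,"grip":-1}

```text
time: 1.7
tool_pos: [0.4449, 0.1752, 0.3003]
ee_rot: [-0.704, 0.704, -0.067, 0.067]
wrist_force: [-0.6, 0.0, 0.8]
gripper_width: 0.002
```

Run:
```python
from h import *
s=get_state();print(s["time"],s["tool_pos"],s["joint_pos"],s["gripper_width"],s["wrist_force"])
print(delta((.444,.178,.15),-10.5))
w=cams.get_image("wrist");cv2.imwrite("pics/w2.png",w["color"])
for p in((.4432,.1782,.142),(.5713,.1548,.143),tuple(s["tool_pos"])):print(proj(w,p))
```

```text
1.7 [0.44485447 0.17517252 0.30033118] [ 1.94309378e-01 -5.19710710e-02  1.67641596e+00 -6.98779888e-04
  1.51680715e+00  3.84176761e-01] 0.001672310734145221 [-0.63177067  0.04396392  0.82040852]
(array([-0.15, 15.03,  0.27]), array([ 0.03, -0.38,  0.03]))
[276.51694443 180.43551585]
[421.70781594 179.35800512]
[278.4356795  263.54845312]
```

View pics/w2.png

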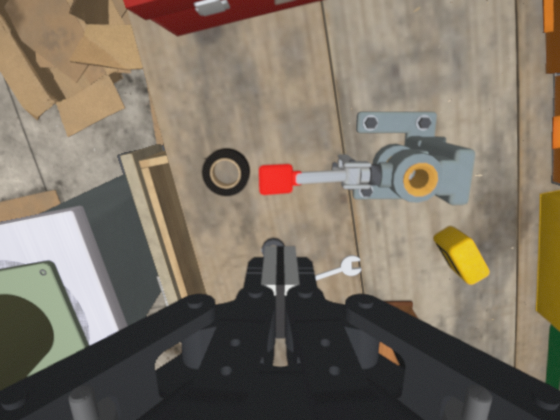

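The wrist view shows the red pad at (276,179) and the bore at (421,179). The top-camera estimates project to within about 1.5 px of both. Now I press.

servo_tool:
  series:
    - {"tx":-0.1,"ty":5,"tz":0.2,"wx":0,"wy":0,"wz":0,"grip":-1}
    - {"tx":-0.1,"ty":10,"tz":0.3,"wx":0,"wy":0,"wz":0,"grip":-1}
    - {"tx":-0.1,"ty":14.5,"tz":0.3,"wx":0,"wy":0,"wz":0,"grip":-1}
    - {"tx":-0.1,"ty":15.5,"tz":0.3,"wx":0,"wy":0,"wz":0,"grip":-1}
    - {"tx":-0.1,"ty":16.5,"tz":0.3,"wx":0,"wy":0,"wz":0,"grip":-1}
    - {"tx":-0.1,"ty":17.5,"tz":0.3,"wx":0,"wy":0,"wz":0,"grip":-1}
    - {"tx":-0.1,"ty":18.3,"tz":0.3,"wx":0,"wy":0,"wz":0,"grip":-1}

```text
time: 2.62
tool_pos: [0.4441, 0.1818, 0.1186]
ee_rot: [0.705, -0.703, 0.064, -0.066]
wrist_force: [-3.6, 1.2, 11.8]
gripper_width: 0.001
```

servo_tool:
  series:
    - {"tx":0,"ty":0.6,"tz":0,"wx":0,"wy":0,"wz":0,"grip":-1}
    - {"tx":0,"ty":1.2,"tz":0,"wx":0,"wy":0,"wz":0,"grip":-1}
    - {"tx":0,"ty":1.6,"tz":0,"wx":0,"wy":0,"wz":0,"grip":-1}

```text
time: 3.0
tool_pos: [0.4433, 0.1808, 0.1011]
ee_rot: [-0.704, 0.704, -0.065, 0.065]
wrist_force: [1.2, -0.4, 5.4]
gripper_width: -0.002
```

servo_tool:
  series:
    - {"tx":0,"ty":0.2,"tz":0,"wx":0,"wy":0,"wz":0,"grip":-1}
    - {"tx":0,"ty":0.4,"tz":0,"wx":0,"wy":0,"wz":0,"grip":-1}
    - {"tx":0,"ty":0.4,"tz":0,"wx":0,"wy":0,"wz":0,"grip":-1}

```text
time: 3.38
tool_pos: [0.4439, 0.1809, 0.1]
ee_rot: [-0.704, 0.704, -0.064, 0.065]
wrist_force: [-5.6, -2.9, 19.2]
gripper_width: -0.005
```

servo_tool:
  series:
    - {"tx":0,"ty":-2,"tz":0,"wx":0,"wy":0,"wz":0,"grip":-1}
    - {"tx":0,"ty":-7,"tz":0,"wx":0,"wy":0,"wz":0,"grip":-1}
    - {"tx":0,"ty":-13,"tz":0,"wx":0,"wy":0,"wz":0,"grip":0}
    - {"tx":0,"ty":-19,"tz":0,"wx":0,"wy":0,"wz":0,"grip":0.3}
    - {"tx":0,"ty":-20,"tz":0,"wx":0,"wy":0,"wz":0,"grip":0.3}

```text
time: 4.0
tool_pos: [0.4454, 0.1814, 0.3024]
ee_rot: [0.705, -0.703, 0.062, -0.068]
wrist_force: [0.2, 0.0, 0.1]
gripper_width: 0.635
```

Run:
```python
from h import *
np.set_printoptions(precision=4,suppress=True)
s=get_state();print(s["time"],s["tool_pos"],s["gripper_width"])
w=cams.get_image("wrist");cv2.imwrite("pics/w3.png",w["color"])
side=cams.get_image("side")
# pad mask: wrist and side
for n,im,b in(("wrist",w,(230,120,330,240)),("top",cams.get_image("top"),(155,215,195,250))):
    x0,y0,x1,y1=b
    h=cv2.cvtColor(im["color"][y0:y1,x0:x1],cv2.COLOR_BGR2HSV)
    m=((h[...,0]<6)|(h[...,0]>174))&(h[...,1]>180)&(h[...,2]>100);ys,xs=np.nonzero(m)
    print(n,len(xs),xs.mean()+x0,ys.mean()+y0,[plane(im,xs.mean()+x0,ys.mean()+y0,z) for z in(.101,.142)])
h=cv2.cvtColor(w["color"],cv2.COLOR_BGR2HSV)
m=((h[...,0]>12)&(h[...,0]<26)&(h[...,1]>150)&(h[...,2]>60)).astype(np.uint8)
m[:,:380]=0;m[:,460:]=0;m[:130]=0;m[230:]=0
c=max(cv2.findContours(m,cv2.RETR_EXTERNAL,cv2.CHAIN_APPROX_NONE)[0],key=cv2.contourArea)
e=cv2.fitEllipse(c);print(e,plane(w,*e[0],.143))
a=cv2.resize(side["color"][140:200,190:270],None,fx=5,fy=5,interpolation=cv2.INTER_CUBIC)
b=cv2.resize(w["color"][120:220,240:480],None,fx=3,fy=3,interpolation=cv2.INTER_CUBIC)
o=np.zeros((600,720,3),np.uint8);o[:300]=b;o[300:,:400]=a;cv2.imwrite("pics/l.png",o)
```

```text
4.0 [0.4454 0.1814 0.3024] 0.6345112386356695
wrist 710 276.2535211267606 177.17042253521126 [array([0.4438, 0.1788, 0.101 ]), array([0.4454, 0.1873, 0.142 ])]
top 144 176.32638888888889 232.63194444444446 [array([0.444 , 0.1774, 0.101 ]), array([0.4426, 0.1686, 0.142 ])]
((416.8389892578125, 187.21444702148438), (28.576997756958008, 31.27561378479004), 56.06736755371094) [0.5697 0.1546 0.143 ]
```

View pics/l.png

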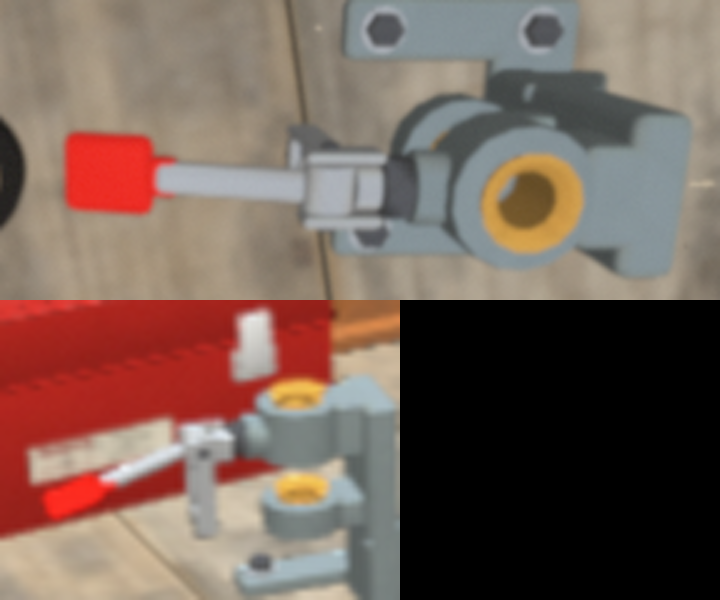

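The pad now sits at 0.101 m: both views give (0.444, 0.178) there. The side crop shows the lever sloping down, so it is latched. The wrist ray puts the bore at (0.570, 0.155). Next is the rod.

```bash
python3 -c "
from h import *
print(delta((.5335,-.2132,.27),-10.5))"
```

```text
(array([ 16.17,   2.64, -37.07]), array([ 0.03, -0.05, -0.06]))
```

servo_tool:
  series:
    - {"tx":2,"ty":0,"tz":-5,"wx":0,"wy":0,"wz":0,"grip":0.3}
    - {"tx":4,"ty":0,"tz":-10,"wx":0,"wy":0,"wz":0,"grip":0.3}
    - {"tx":6.5,"ty":0,"tz":-15.5,"wx":0,"wy":0,"wz":0,"grip":0.3}
    - {"tx":9,"ty":0,"tz":-21,"wx":0,"wy":0,"wz":0,"grip":0.3}
    - {"tx":11.5,"ty":0,"tz":-26.5,"wx":0,"wy":0,"wz":0,"grip":0.3}
    - {"tx":14,"ty":0,"tz":-32,"wx":0,"wy":0,"wz":0,"grip":0.3}
    - {"tx":16.2,"ty":1,"tz":-37,"wx":0,"wy":0,"wz":0,"grip":0.3}
    - {"tx":16.2,"ty":2.6,"tz":-37,"wx":0,"wy":0,"wz":0,"grip":0.3}
    - {"tx":16.2,"ty":2.6,"tz":-37,"wx":0,"wy":0,"wz":0,"grip":0.3}

```text
time: 5.28
tool_pos: [0.532, -0.2109, 0.2664]
ee_rot: [0.706, -0.702, 0.068, -0.062]
wrist_force: [0.3, 0.1, 0.7]
gripper_width: 0.654
```

Run:
```python
from h import *
s=get_state();print(s["time"],s["tool_pos"])
w=cams.get_image("wrist");cv2.imwrite("pics/w4.png",w["color"])
for p in((.5335,-.2132,.18),(.5335,-.2132,.05),(.544,-.1545,.16)):print(proj(w,p))
```

```text
5.275 [ 0.5320302  -0.21088251  0.26641638]
[282.68271445 210.36534736]
[282.77114742 173.45373595]
[282.16037612 121.2451995 ]
```

View pics/w4.png

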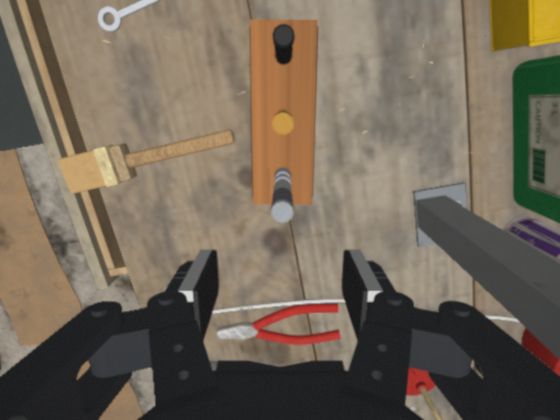

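The steel rod's top is at (282,212), 1.5 px from the prediction (282.7,210.4), and centred between the fingers. I go down and grasp.

```bash
python3 -c "
from h import *
w=cams.get_image('wrist');print(plane(w,282.3,212,.18))
print(delta((.5335,-.2138,.136),-10.5))"
```

```text
[ 0.53401128 -0.21485566  0.18      ]
(array([ 0.09, 13.37, -0.33]), array([-0.08,  0.03, -0.18]))
```

servo_tool:
  series:
    - {"tx":0.1,"ty":3,"tz":-0.3,"wx":0,"wy":0,"wz":0,"grip":0.3}
    - {"tx":0.1,"ty":7,"tz":-0.3,"wx":0,"wy":0,"wz":0,"grip":0.3}
    - {"tx":0.1,"ty":11,"tz":-0.3,"wx":0,"wy":0,"wz":0,"grip":0.3}
    - {"tx":0.1,"ty":13.3,"tz":-0.3,"wx":0,"wy":0,"wz":0,"grip":0.3}
    - {"tx":0.1,"ty":13.3,"tz":-0.3,"wx":0,"wy":0,"wz":0,"grip":0.3}
    - {"tx":0.1,"ty":13.3,"tz":-0.3,"wx":0,"wy":0,"wz":0,"grip":0.3}

```text
time: 6.12
tool_pos: [0.5361, -0.2152, 0.1401]
ee_rot: [-0.704, 0.705, -0.064, 0.065]
wrist_force: [0.8, -0.1, -0.3]
gripper_width: 0.65
```

servo_tool:
  newtons: 60
  series:
    - {"tx":0,"ty":0,"tz":0,"wx":0,"wy":0,"wz":0,"grip":-1}
    - {"tx":0,"ty":0,"tz":0,"wx":0,"wy":0,"wz":0,"grip":-1}
    - {"tx":0,"ty":0,"tz":0,"wx":0,"wy":0,"wz":0,"grip":-1}
    - {"tx":0,"ty":0,"tz":0,"wx":0,"wy":0,"wz":0,"grip":-1}
    - {"tx":0,"ty":0,"tz":0,"wx":0,"wy":0,"wz":0,"grip":-1}
    - {"tx":0,"ty":0,"tz":0,"wx":0,"wy":0,"wz":0,"grip":-1}
    - {"tx":0,"ty":0,"tz":0,"wx":0,"wy":0,"wz":0,"grip":-1}

```text
time: 7.0
tool_pos: [0.5344, -0.2158, 0.1397]
ee_rot: [-0.704, 0.704, -0.065, 0.065]
wrist_force: [-2.1, 0.0, 6.0]
gripper_width: 0.171
```

servo_tool:
  series:
    - {"tx":0,"ty":-0.5,"tz":0,"wx":0,"wy":0,"wz":0,"grip":-1}
    - {"tx":0,"ty":-2,"tz":0,"wx":0,"wy":0,"wz":0,"grip":-1}
    - {"tx":0,"ty":-4,"tz":0,"wx":0,"wy":0,"wz":0,"grip":-1}
    - {"tx":0,"ty":-7,"tz":0,"wx":0,"wy":0,"wz":0,"grip":-1}
    - {"tx":0,"ty":-11,"tz":0,"wx":0,"wy":0,"wz":0,"grip":-1}
    - {"tx":0,"ty":-15,"tz":0,"wx":0,"wy":0,"wz":0,"grip":-1}
    - {"tx":0,"ty":-17.5,"tz":0,"wx":0,"wy":0,"wz":0,"grip":-1}
    - {"tx":0,"ty":-17.5,"tz":0,"wx":0,"wy":0,"wz":0,"grip":-1}
    - {"tx":0,"ty":-17.5,"tz":0,"wx":0,"wy":0,"wz":0,"grip":-1}

```text
time: 8.12
tool_pos: [0.5343, -0.2151, 0.312]
ee_rot: [0.704, -0.704, 0.066, -0.064]
wrist_force: [1.0, -0.6, -3.8]
gripper_width: 0.173
```

Run:
```python
from h import *
s=get_state();print(s["time"],s["tool_pos"],s["gripper_width"],s["wrist_force"])
print(delta((.5703,.1547,.317),-10.5))
im=cams.get_image("side");cv2.imwrite("pics/s5.png",cv2.resize(im["color"][70:300,190:400],None,fx=2.6,fy=2.6))
s=get_state();print(s["tool_pos"]);print(delta((.5703,.1547,.317),-10.5))
p=s["tool_pos"]
for d in (.040,.0,-.130):print(proj(im,p+[0,0,d]))
```

```text
8.125 [ 0.53428265 -0.21510112  0.31197347] 0.17260595151645614 [ 0.99087237 -0.63541786 -3.81150048]
(array([-3.23, -0.47, 37.02]), array([-0.05, -0.04, -0.11]))
[ 0.53403074 -0.21494598  0.31127601]
(array([-3.2 , -0.51, 37.  ]), array([-0.07, -0.04, -0.19]))
[317.72388281 119.75526074]
[316.75421668 141.12080623]
[313.9830724  203.14989236]
```

View pics/s5.png

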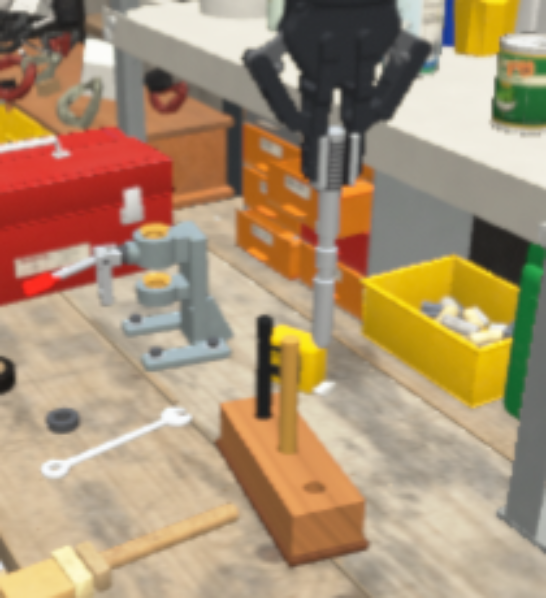

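The rod is held upright: its lower end is near px (313.5,204.6), predicted (314.0,203.1) for an end 130 mm below the TCP. The brass and black rods are still in the block and the lever is still down. Next I carry it over.

servo_tool:
  series:
    - {"tx":-0.5,"ty":-0.2,"tz":4,"wx":0,"wy":0,"wz":0,"grip":-1}
    - {"tx":-1,"ty":-0.5,"tz":9,"wx":0,"wy":0,"wz":0,"grip":-1}
    - {"tx":-1.5,"ty":-0.5,"tz":14,"wx":0,"wy":0,"wz":0,"grip":-1}
    - {"tx":-1.9,"ty":-0.5,"tz":19,"wx":0,"wy":0,"wz":0,"grip":-1}
    - {"tx":-2.3,"ty":-0.5,"tz":24,"wx":0,"wy":0,"wz":0,"grip":-1}
    - {"tx":-2.7,"ty":-0.5,"tz":29,"wx":0,"wy":0,"wz":0,"grip":-1}
    - {"tx":-3,"ty":-0.5,"tz":33.5,"wx":0,"wy":0,"wz":0,"grip":-1}
    - {"tx":-3.2,"ty":-0.5,"tz":37,"wx":0,"wy":0,"wz":0,"grip":-1}
    - {"tx":-3.2,"ty":-0.5,"tz":37,"wx":0,"wy":0,"wz":0,"grip":-1}
    - {"tx":-3.2,"ty":-0.5,"tz":37,"wx":0,"wy":0,"wz":0,"grip":-1}

```text
time: 9.43
tool_pos: [0.5704, 0.1537, 0.3165]
ee_rot: [-0.704, 0.705, -0.066, 0.064]
wrist_force: [-0.2, -0.3, -2.5]
gripper_width: 0.171
```

Run:
```python
from h import *
np.set_printoptions(precision=4,suppress=True)
for i in range(3):
    s=get_state();print(s["time"],s["tool_pos"],s["gripper_width"],s["wrist_force"])
    im=cams.get_image("side" if i<2 else "top")
    if i==0: sd=im
print(delta((.5703,.1547,.300),-10.5))
w=cams.get_image("wrist")
p=get_state()["tool_pos"]
for n,m in(("side",sd),("wrist",w)):
    print(n,proj(m,p-[0,0,.13]),proj(m,p),proj(m,(.5703,.1547,.143)))
x,y=proj(sd,p-[0,0,.13]).astype(int)
a=cv2.resize(sd["color"][y-50:y+30,x-40:x+40],None,fx=5,fy=5,interpolation=cv2.INTER_CUBIC)
b=cv2.resize(w["color"][140:300,210:360],None,fx=2.5,fy=2.5,interpolation=cv2.INTER_CUBIC)
o=np.zeros((400,800,3),np.uint8);o[:,:400]=a;o[:,400:775]=b;cv2.imwrite("pics/j.png",o);print("side crop origin",x-40,y-50)
```

```text
9.425 [0.5704 0.1537 0.3165] 0.17140447773336323 [-0.2007 -0.2913 -2.4754]
9.475 [0.5706 0.1533 0.317 ] 0.17261457353289325 [-0.4514  0.1064 -3.896 ]
9.525 [0.5708 0.1531 0.3174] 0.16896381253868079 [ 0.4132  0.6895 -2.5435]
(array([-0.1 ,  1.77,  0.16]), array([ 0.03, -0.14, -0.06]))
side [248.7989 142.4586] [246.6582  93.899 ] [248.9505 157.7712]
wrist [279.3099 191.3017] [278.6845 263.7148] [278.2581 177.6915]
side crop origin 208 92
```

View pics/j.png

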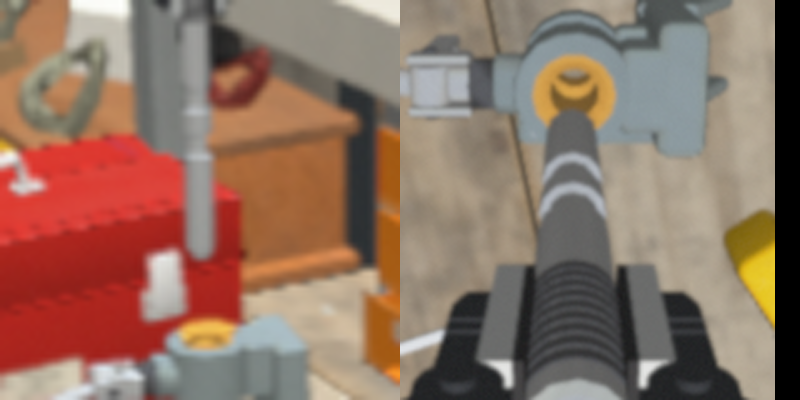

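The side crop shows the rod end at about px (248.0,143.6) and the mouth at about (249.6,158), so the rod may lean slightly. I measure its axis by differencing against the first side picture.

Run:
```python
from h import *
np.set_printoptions(precision=3,suppress=True)
im=cams.get_image("side");bg=cv2.imread("pics/side0.png").astype(int)
p=get_state()["tool_pos"];print(p)
d=np.abs(im["color"].astype(int)-bg).sum(2)
R=[]
for v in range(100,146):
    r=d[v,236:262]; xs=np.nonzero(r>45)[0]
    if len(xs): R.append((v,xs.min()+236,xs.max()+236,len(xs),(np.minimum(r,90)*np.arange(236,262)).sum()/np.minimum(r,90).sum()))
    if v%4==0: print(v,R[-1] if R else None)
A=np.array(R);A=A[(A[:,3]<9)&(A[:,3]>3)];c=np.polyfit(A[:,0],(A[:,1]+A[:,2])/2,1);print("axis du/dv",c,"at v=142",np.polyval(c,142),"v=105",np.polyval(c,105))
a,b=proj(im,p),proj(im,p-[0,0,.13]);print("vertical du/dv",(b-a)[0]/(b-a)[1],a,b)
# ring brass in side, weighted
h=cv2.cvtColor(im["color"],cv2.COLOR_BGR2HSV)[150:168,238:262]
m=((h[...,0]>10)&(h[...,0]<28)&(h[...,1]>90)&(h[...,2]>60))
for v in range(18): 
    xs=np.nonzero(m[v])[0]
    if len(xs):print("ring",v+150,xs.min()+238,xs.max()+238)
w=cams.get_image("wrist");g=cv2.cvtColor(w["color"],cv2.COLOR_BGR2GRAY).astype(float)
for v in(195,200,205,225,230,235,255):
    r=cv2.GaussianBlur(g[v:v+1,255:305],(5,1),0)[0];gr=np.gradient(r);L=gr[:25].argmin();Q=25+gr[25:].argmax();print("w",v,L+255,Q+255,(L+Q)/2+255)
hw=cv2.cvtColor(w["color"],cv2.COLOR_BGR2HSV)[150:200,250:310];m=((hw[...,0]>10)&(hw[...,0]<28)&(hw[...,1]>140)&(hw[...,2]>60)).astype(np.uint8)
ys,xs=np.nonzero(m);print("wring",xs.min()+250,xs.max()+250,ys.min()+150)
print("pred ring left/right/top",[proj(w,np.array([.5703,.1547,.143])+o) for o in([-.0135,0,0],[.0135,0,0],[0,.0135,0])], "axis",[proj(w,p-[0,0,k]) for k in(0,.06,.13)])
```

```text
[0.571 0.153 0.318]
100 (100, np.int64(244), np.int64(250), 7, np.float64(247.37956204379563))
104 (104, np.int64(245), np.int64(250), 6, np.float64(247.71592775041051))
108 (108, np.int64(245), np.int64(250), 6, np.float64(247.5981308411215))
112 (112, np.int64(245), np.int64(250), 6, np.float64(247.65635738831614))
116 (116, np.int64(244), np.int64(250), 6, np.float64(247.1693989071038))
120 (120, np.int64(246), np.int64(250), 5, np.float64(247.86534216335542))
124 (124, np.int64(245), np.int64(251), 7, np.float64(248.02364864864865))
128 (128, np.int64(245), np.int64(251), 7, np.float64(247.86002886002885))
132 (132, np.int64(245), np.int64(251), 7, np.float64(247.95029239766083))
136 (136, np.int64(245), np.int64(251), 7, np.float64(248.05790960451978))
140 (140, np.int64(245), np.int64(251), 7, np.float64(248.02315484804632))
144 (143, np.int64(247), np.int64(249), 3, np.float64(248.45426829268294))
axis du/dv [  0.023 244.854] at v=142 248.17758985200837 v=105 247.31153729990933
vertical du/dv 0.04405892821439732 [246.674  93.814] [248.814 142.379]
ring 150 257 259
ring 156 245 253
ring 157 244 254
ring 158 244 254
ring 159 244 253
ring 160 245 253
ring 161 247 251
w 195 268 288 278.0
w 200 267 289 278.0
w 205 274 282 278.0
w 225 268 289 278.5
w 230 262 293 277.5
w 235 263 293 278.0
w 255 259 301 280.0
wring 264 294 163
pred ring left/right/top [array([263.911, 180.41 ]), array([292.057, 175.204]), array([275.243, 163.873])] axis [array([278.504, 263.575]), array([278.858, 219.755]), array([279.088, 191.36 ])]
```

servo_tool:
  series:
    - {"tx":0.1,"ty":1.5,"tz":0.07,"wx":0,"wy":0,"wz":0,"grip":-1}
    - {"tx":0.1,"ty":3.5,"tz":0.07,"wx":0,"wy":0,"wz":0,"grip":-1}
    - {"tx":0.1,"ty":4.5,"tz":0.07,"wx":0,"wy":0,"wz":0,"grip":-1}
    - {"tx":0.1,"ty":4.8,"tz":0.07,"wx":0,"wy":0,"wz":0,"grip":-1}
    - {"tx":0.1,"ty":5.1,"tz":0.07,"wx":0,"wy":0,"wz":0,"grip":-1}
    - {"tx":0.1,"ty":5.3,"tz":0.07,"wx":0,"wy":0,"wz":0,"grip":-1}

```text
time: 10.48
tool_pos: [0.5727, 0.1547, 0.2659]
ee_rot: [0.704, -0.704, 0.064, -0.065]
wrist_force: [0.3, -0.1, -2.8]
gripper_width: 0.172
```

Run:
```python
from h import *
s=get_state();print(s["time"],s["tool_pos"],s["wrist_force"],s["ft_torque"],s["gripper_width"],delta((.572,.1535,.25),-10.5))
```

```text
10.475 [0.57266931 0.1546848  0.26588966] [ 0.25826467 -0.12809776 -2.81041834] [-0.01223917  0.02908949 -0.02055334] 0.1724416090676906 (array([-0.05,  1.59, -0.13]), array([-0.02, -0.04,  0.08]))
```

servo_tool:
  series:
    - {"tx":0,"ty":0.3,"tz":0,"wx":0,"wy":0,"wz":0,"grip":-1}
    - {"tx":0,"ty":0.6,"tz":0,"wx":0,"wy":0,"wz":0,"grip":-1}
    - {"tx":0,"ty":0.9,"tz":0,"wx":0,"wy":0,"wz":0,"grip":-1}
    - {"tx":0,"ty":1.2,"tz":0,"wx":0,"wy":0,"wz":0,"grip":-1}

```text
time: 10.98
tool_pos: [0.5722, 0.1546, 0.253]
ee_rot: [-0.704, 0.704, -0.065, 0.065]
wrist_force: [0.5, 0.2, -3.6]
gripper_width: 0.167
```

servo_tool:
  series:
    - {"tx":0,"ty":0.4,"tz":0,"wx":0,"wy":0,"wz":0,"grip":-1}
    - {"tx":0,"ty":0.8,"tz":0,"wx":0,"wy":0,"wz":0,"grip":-1}
    - {"tx":0,"ty":1.2,"tz":0,"wx":0,"wy":0,"wz":0,"grip":-1}
    - {"tx":0,"ty":1.6,"tz":0,"wx":0,"wy":0,"wz":0,"grip":-1}
    - {"tx":0,"ty":2.0,"tz":0,"wx":0,"wy":0,"wz":0,"grip":-1}
    - {"tx":0,"ty":2.4,"tz":0,"wx":0,"wy":0,"wz":0,"grip":-1}

```text
time: 11.72
tool_pos: [0.5722, 0.1546, 0.229]
ee_rot: [-0.704, 0.704, -0.065, 0.065]
wrist_force: [0.4, 0.2, -3.3]
gripper_width: 0.172
```

Run:
```python
from h import *
s=get_state();print(s["time"],s["tool_pos"],s["wrist_force"],s["ft_torque"],s["gripper_width"])
```

```text
11.725 [0.57224577 0.15459476 0.22901238] [ 0.42320418  0.15937374 -3.28758881] [0.00931707 0.02588958 0.00428235] 0.17229948710610962
```

servo_tool:
  series:
    - {"tx":0,"ty":0.5,"tz":0,"wx":0,"wy":0,"wz":0,"grip":-1}
    - {"tx":0,"ty":1,"tz":0,"wx":0,"wy":0,"wz":0,"grip":-1}
    - {"tx":0,"ty":1.4,"tz":0,"wx":0,"wy":0,"wz":0,"grip":-1}
    - {"tx":0,"ty":1.7,"tz":0,"wx":0,"wy":0,"wz":0,"grip":-1}
    - {"tx":0,"ty":2.0,"tz":0,"wx":0,"wy":0,"wz":0,"grip":-1}
    - {"tx":0,"ty":2.3,"tz":0,"wx":0,"wy":0,"wz":0,"grip":-1}
    - {"tx":0,"ty":2.6,"tz":0,"wx":0,"wy":0,"wz":0,"grip":-1}

```text
time: 12.6
tool_pos: [0.5723, 0.1546, 0.2032]
ee_rot: [-0.704, 0.704, -0.065, 0.065]
wrist_force: [-0.5, -0.5, -2.6]
gripper_width: 0.171
```

Run:
```python
from h import *
s=get_state();print(s["time"],s["tool_pos"],s["wrist_force"],s["ft_torque"],s["gripper_width"])
```

```text
12.6 [0.57230564 0.15460303 0.20317262] [-0.49302637 -0.54889372 -2.58644957] [ 0.00868655 -0.00564772  0.02108816] 0.17092966688
```

servo_tool:
  series:
    - {"tx":0,"ty":0.5,"tz":0,"wx":0,"wy":0,"wz":0,"grip":-1}
    - {"tx":0,"ty":1,"tz":0,"wx":0,"wy":0,"wz":0,"grip":-1}
    - {"tx":0,"ty":1.5,"tz":0,"wx":0,"wy":0,"wz":0,"grip":-1}
    - {"tx":0,"ty":2.0,"tz":0,"wx":0,"wy":0,"wz":0,"grip":-1}
    - {"tx":0,"ty":2.5,"tz":0,"wx":0,"wy":0,"wz":0,"grip":-1}
    - {"tx":0,"ty":3.0,"tz":0,"wx":0,"wy":0,"wz":0,"grip":-1}
    - {"tx":0,"ty":3.5,"tz":0,"wx":0,"wy":0,"wz":0,"grip":-1}
    - {"tx":0,"ty":4,"tz":0,"wx":0,"wy":0,"wz":0,"grip":-1}
    - {"tx":0,"ty":4.3,"tz":0,"wx":0,"wy":0,"wz":0,"grip":-1}
    - {"tx":0,"ty":4.3,"tz":0,"wx":0,"wy":0,"wz":0,"grip":-1}

```text
time: 13.85
tool_pos: [0.5721, 0.1547, 0.1599]
ee_rot: [0.704, -0.704, 0.065, -0.065]
wrist_force: [-1.0, -0.3, -2.4]
gripper_width: 0.171
```

Run:
```python
from h import *
s=get_state();print(s["time"],s["tool_pos"],s["wrist_force"],s["ft_torque"],s["gripper_width"])
im=cams.get_image("side");p=s["tool_pos"]
for z in(.059,.04,.03,.02,0):print(z,proj(im,(.5718,.1546,z)))
cv2.imwrite("pics/f.png",cv2.resize(im["color"][130:220,190:290],None,fx=6,fy=6,interpolation=cv2.INTER_CUBIC))
```

```text
13.85 [0.57206569 0.1546567  0.15990632] [-0.95571072 -0.27825794 -2.39147025] [-0.0841354   0.11918462  0.00828232] 0.17120768610532391
0.059 [250.63403064 184.89487396]
0.04 [250.88909243 190.77988758]
0.03 [251.0215373  193.83926262]
0.02 [251.15276626 196.87291147]
0 [251.41164872 202.86446697]
```

View pics/f.png

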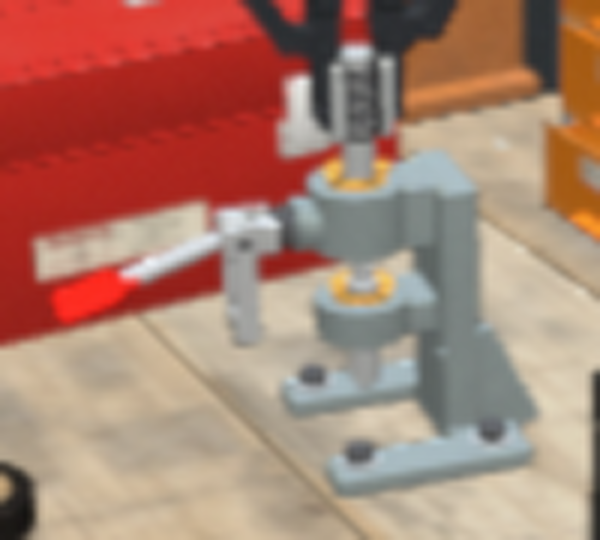

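The rod shows between and below both bushings. Its lower end is at about px (251,194.3), which is about 0.029 m high, against 0.0295 wanted. The lever is still down, so I hand in.

```bash
python3 -c "
from h import *
print(manip.job_done());s=get_state();print(s['time'],s['tool_pos'],s['gripper_width'])"
```

```text
the job is handed in; nothing more can be done
None
the job is handed in; nothing more can be done
```

The guide rod is back through both bushings and still in the gripper, and I handed the job in at about 14 s of the 64 s allowed.

- **Lever:** I pressed it to its hard stop, with about 19 N at the end, and it stayed down when I let go. The pad measured about 101 mm above the bench from the wrist and top cameras, and it was still down in the last picture.
- **Insertion:** The rod went through the upper and lower bushings with no contact force. The wrist reading stayed at about the rod's own weight, roughly 3 N.
- **Final position:** The lower end is about 29 mm above the bench by the side camera and 30 mm by arm position and grip height. The target was 29.5 mm.
- **Other rods and tools:** The brass and black rods were still in the block in the side view after I lifted the guide rod out. I did not touch any of the other tools.

**Disagreements:** The side camera's bench-plane rays sat 3 to 5 mm off the top camera's. Before insertion it also suggested a lean of about 1° in the rod. I used the top and wrist cameras with a small correction of about 1 mm, and the force-free fit supported that choice.

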